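# Plating tweezers squeezed to the gap gauge

## Robot

A 6-joint arm with a two-finger parallel gripper is mounted at the origin on the work surface; the furniture and walls round the work are solid. World frame = base frame: x ahead of the robot, y to its left, z up, the work surface at z = 0. Lengths are in m, angles in rad, forces in N, time in s.
With the tool pointing down it reaches from about 0.35 to 0.775 m from the base axis. Payload 7.3 kg.
Tool frame: the origin (TCP) lies at the very end of the fingers, on their centre line; the grasp point (between the pads) lies manip.pinch_z behind it (manip.pinch_z is the distance from the TCP to the grasp point, in m); z points along the fingers, y is the line along which they close (so a half turn about z gives the same grasp; the last joint's range is limited). The gripper opens to 92 mm and grips with 3 to 60 N. Pads are 19 mm wide; open, the fingers measure 130 mm over their backs; the gripper's body (75 mm by 190 mm) begins 47 mm behind the grasp point.
Start: joints at [-1.344, 0.342, 1.524, -0, 1.275, -0.146], TCP at [0.191, -0.489, 0.227] pointing down, gripper open.
Joint ranges: [-2.53, 2.53], [-0.77, 2.02], [0.04, 2.7], [-1, 4.14], [0.28, 2.66], [-3.11, 3.11]. Speed limits (rad/s): [2.57, 2.57, 3.14, 3.14, 3.14, 3.14].

## Interface

Orientations are given as a 3x3 rotation matrix whose columns are the frame's x, y, z axes.
In Python, from cell import manip gives the robot as it stands. Calls block until the motion is done:
- manip.move_pose(position, orientation): joint-space move of the TCP to a pose.
- manip.movel(position, v=0.15, attitude=None, until_force=None): straight line of the TCP; attitude=None keeps the orientation; v is the mean speed in m/s. With until_force (N) it stops when the force on the tool has changed by that much, and returns True; else False.
- manip.move_j(angles): joint-space move.
- manip.open_gripper() and manip.grab(grasp_force=None): open the fingers fully, or close them until they stop; grasp_force is the grip in N (None keeps the last).
- manip.pause(seconds).
- manip.solve_ik(position, orientation): joint angles nearest the present ones, or None.
- manip.capture(name): name is "scene" or "top"; returns a dict with "pixels" (420x560x3 uint8, red, green, blue), "range_z" (420x560 float32, m along the optical axis (not along the pixel's ray), 0 where there is no reading), "K" (3x3 intrinsics, pixels), "eye" and "attitude" of the camera in the world. Camera axes: x right, y down, z forward; pixel columns grow to the right and rows downward; lengths in m; the calibration is good to about 2 mm. A picture is of the moment at which its call begins.
A pose or a line that the arm cannot do raises manip.Unreachable and nothing moves.
- manip.finish_job(): hands the job in; it is judged then, once.
Trained networks look in the newest picture that a camera, given by its name, has taken for a name from the list of things; names that differ only in an ending like _2 or _b are one class to them, and where a whole thing is asked for, a point or a joint stands for the part that bears it (a point fixed in the world has none). Each returns a list of dicts, best first, with "conf" (0 to 1); they miss things now and then, are a little off and sometimes report something else, mostly with a low value. They report only what shows in the picture. A call takes as long as a camera call.
- manip.boxes_of(label, camera): "bbox" ([left, top, width, height] in pixels, round what is visible of it).
- manip.masks_of(label, camera): "pixels" (420x560 bool, what is visible of it) and "bbox" ([left, top, width, height] in pixels, round what is visible of it).
- manip.tip_of(label, camera): "position" ([column, row] in pixels: a listed point, or the origin of a listed thing).
Readings, each from a call of its own:
- manip.current_time(): time.
- manip.current_joints(): joint angles.
- manip.current_dq(): joint speeds.
- manip.current_tau(): joint torques, N m.
- manip.current_position(): TCP position.
- manip.current_orientation(): TCP orientation.
- manip.current_force(): force on the tool from outside, world axes, zero at the start.
- manip.current_torque(): the same for the moment, N m.
- manip.current_grip_width(): opening from 0.0 (shut) to 1.0 (fully open).
- manip.current_grip_force(): force on a finger pad.
Only numpy, scipy, OpenCV 4.12 (cv2) and the standard library are available. Lean on these libraries where they do the work, as an engineer would, in place of code of your own. Each camera call takes 0.05 s, during which the arm holds its last target. There are 200 camera calls.

## Task

The plating tweezers are to be checked on the gap gauge before service. Take the tweezers by their blue grip pads, lift them off the wooden rest, and hold them level, pointing away from you, with the orange tips about a centimetre above the black gauge plate; squeeze until each tip stands over the middle of its white mark, and keep that gap steady for three seconds. Never touch the gauge, never squeeze the tips together, leave everything else alone, and finish still holding the tweezers there at that gap.

Things in the scene. Friction and masses are not known exactly. Their poses are not given: they have to be found in the camera images.
- tweezers: Sprung steel plating tweezers with blue grip pads and orange tips, lying on edge on the wooden rest, 185 mm long, arms 12 mm high, about 80 g. Origin: at the underside on the centre line, midway along the pads, near the centre of mass; x points along the tweezers to the tips (85 mm ahead; hinge 85 mm behind), y to the left arm, z up.
- tweezers_grip (a point): Point midway between the two blue grip pads, 6 mm above the origin. Pads: 44 mm long (x), 12 mm high; take them across the arms (along y). Width over them 43 mm at rest, 28 mm at the marked gap; their faces are parallel two thirds of the way there (0.06 rad). Sprung open: first movement takes about 4 N a side, the marked gap 10 N, shut 13 N, so the gripper's opening sets the gap.
- tweezers_left_tip (a point): Centre of the end of the left (+y) arm, in the middle of its orange tip (15 mm long, 4 mm thick, 6 mm high, so its underside is 3 mm lower); 6 mm above the tweezers' origin.
- tweezers_right_tip (a point): The same on the right (-y) arm. The distance between the two tip points is the tip gap: 54.5 mm at rest; the marked gap is 24 mm.
- tweezers_left (a joint): How far the left arm is squeezed in, rad: 0 at rest (open); the right arm always follows equally. Tip gap in mm = 54.5 - 339 x value; 0.090 gives the marked 24 mm, 0.147 is the stop (gap about 5 mm).
- rest: Fixed wooden rest, base 150 x 74 x 6 mm, origin under its centre, x along the tweezers; two cross bars 55 mm before and behind the centre, 12 mm thick along x, 90 mm wide over all, top at z = 30 mm, with lugs at their ends to z = 36 mm. The tweezers lie across the bars; between the bars is free down to z = 6 mm.
- gauge: Fixed gap gauge: black plate 70 (x) x 80 (y) mm on a round steel foot, origin under its centre on the table; x points away from the robot along the marks; top of the plate 44 mm above the table.
- gauge_marks (a point): Point midway between the two white marks, on top of the gauge, 45 mm above the table. The marks are white bars 46 mm long along x and 7 mm wide, their centre lines 24 mm apart (12 mm to the left and right, in y). The left tip belongs over the left (+y) mark.
- tape_red: Roll of red tape lying flat, 80 mm across, 18 mm high; origin under its centre. Leave alone.
- marker: Black marker pen with red cap, 134 mm long, 15 mm thick, lying; origin under its centre. Leave alone.
- hex_cup_a: White six-sided cup with dark rim, 41 x 44 x 34 mm; origin under its centre. Leave alone.
- hex_cup_b: Another such cup. Leave alone.
- timer: White wind-up timer, 64 mm across, 38 mm high; origin under its centre. Leave alone.

How it is judged:
By the outcome, as a careful person would: the job done as asked, in the order asked, and still so for the second after the job is handed in, while the arm keeps its last pose, push and grip.
It also fails if it takes over 51 s, if anything falls off the work surface, if the arm or the gripper's body presses on something with over 40 N, if the wrist force passes 120 N, or if a joint passes its speed limit or range.

## Working session

There is one attempt and no reset: what is moved stays moved. The work goes in short steps, each a Python script; the robot and the scene stay as the last script left them, time stands still between calls to the robot, and variables do not carry over. Pictures are saved under pics/ and viewed, at most 10 in all, crops included, and the job is handed in when it is done.

```bash
ls; mkdir -p pics; cat > h.py <<'E'
import numpy as np, cv2
from cell import manip
def shot(n):
    c=manip.capture(n); return c
def deproj(c,u,v,z):
    K=np.array(c["K"]);r=np.array([(u-K[0,2])/K[0,0],(v-K[1,2])/K[1,1],1.])
    return np.array(c["eye"])+np.array(c["attitude"])@(r*z)
def ray(c,u,v):
    K=np.array(c["K"]);r=np.array([(u-K[0,2])/K[0,0],(v-K[1,2])/K[1,1],1.])
    return np.array(c["eye"]),np.array(c["attitude"])@r
def atz(c,u,v,z):
    e,d=ray(c,u,v); return e+d*(z-e[2])/d[2]
def cloud(c):
    K=np.array(c["K"]);Z=c["range_z"];v,u=np.mgrid[:Z.shape[0],:Z.shape[1]]
    P=np.stack([(u-K[0,2])/K[0,0]*Z,(v-K[1,2])/K[1,1]*Z,Z],-1)
    return P@np.array(c["attitude"]).T+np.array(c["eye"])
def save(c,f): cv2.imwrite("pics/"+f,cv2.cvtColor(c["pixels"],cv2.COLOR_RGB2BGR))
E
python3 - <<'E'
from h import *
print(manip.pinch_z, manip.current_time(), manip.current_orientation())
for n in ("scene","top"):
    c=shot(n); save(c,n+"0.png"); print(n,np.round(c["eye"],3),np.round(c["attitude"],3).tolist(),c["K"])
    P=cloud(c)
    for l in ("tweezers_grip","tweezers_left_tip","tweezers_right_tip","tweezers","gauge_marks","gauge","rest"):
        for r in manip.tip_of(l,n)[:2]:
            u,v=r["position"]; 
            p=P[int(v),int(u)] if 0<=v<420 and 0<=u<560 else None
            print(l,np.round([u,v,r["conf"]],2),np.round(p,3))
E
```

```text
cell.py
pics
0.0188 0.0 [[ 9.31317522e-01  3.64208094e-01 -3.70136510e-04]
 [ 3.64208216e-01 -9.31316263e-01  1.54715730e-03]
 [ 2.18773059e-04 -1.57570146e-03 -9.99998735e-01]]
scene [-0.13   0.747  0.606] [[-0.743, -0.301, 0.598], [-0.67, 0.333, -0.664], [0.0, -0.894, -0.449]] [[468.83392965   0.         271.44898395]
 [  0.         468.83392965 211.05830168]
 [  0.           0.           1.        ]]
tweezers_grip [310.   210.3    0.74] [ 0.598 -0.227  0.001]
tweezers_left_tip [284.1  201.9    0.67] [ 0.644 -0.164  0.038]
tweezers_left_tip [213.2  257.     0.46] [0.56  0.176 0.047]
tweezers_right_tip [294.3  194.5    0.56] [ 0.705 -0.284  0.   ]
tweezers_right_tip [3.098e+02 2.104e+02 2.800e-01] [ 0.551 -0.159  0.042]
tweezers [309.   212.7    0.86] [ 0.546 -0.153  0.04 ]
tweezers [212.1  253.8    0.65] [0.577 0.164 0.045]
gauge_marks [210.1 258.    0.8] [0.566 0.18  0.044]
gauge [210.9 275.    0.8] [0.557 0.191 0.007]
rest [308.6  217.6    0.61] [ 0.571 -0.182  0.005]
top [ 0.442 -0.063  1.56 ] [[-0.016, -0.994, 0.107], [-1.0, 0.014, -0.022], [0.02, -0.108, -0.994]] [[522.20098837   0.         282.84837086]
 [  0.         522.20098837 209.68620224]
 [  0.           0.           1.        ]]
tweezers_grip [312.1  225.7    0.69] [ 0.563 -0.183  0.006]
tweezers [314.3  223.4    0.74] [ 0.569 -0.19   0.002]
tweezers [371.4  273.8    0.65] [ 0.417 -0.355  0.008]
gauge_marks [185.5  225.6    0.58] [0.564 0.187 0.053]
gauge [191.4  224.7    0.57] [ 0.442 -0.063  1.56 ]
rest [312.2  227.     0.61] [ 0.556 -0.183  0.009]
```

```bash
python3 - <<'E'
import cv2
a=cv2.imread("pics/scene0.png"); b=cv2.imread("pics/top0.png")
cv2.imwrite("pics/a.png",cv2.resize(a,(800,600)))
cv2.imwrite("pics/b.png",cv2.resize(b[150:300,150:350],(800,600),interpolation=cv2.INTER_CUBIC))
E
```

```text
(no output)
```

View pics/a.png

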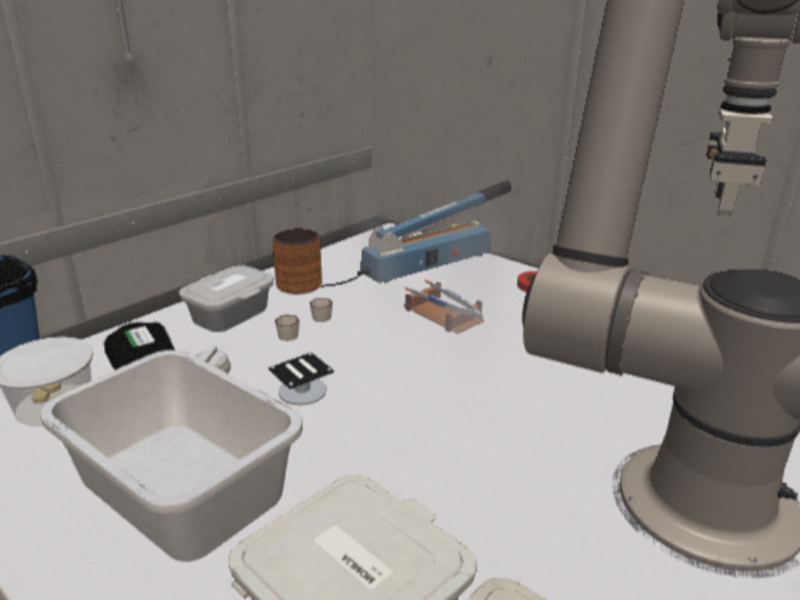

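View pics/b.png

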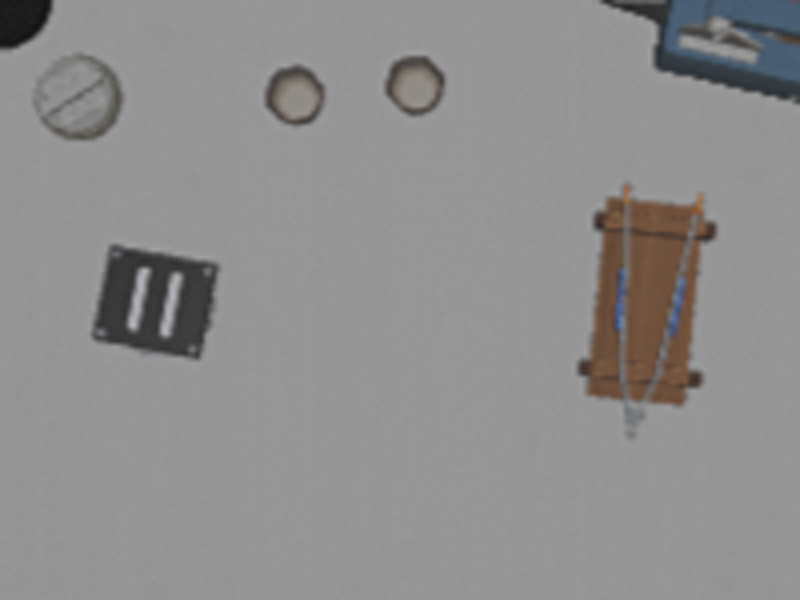

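View pics/top0.png

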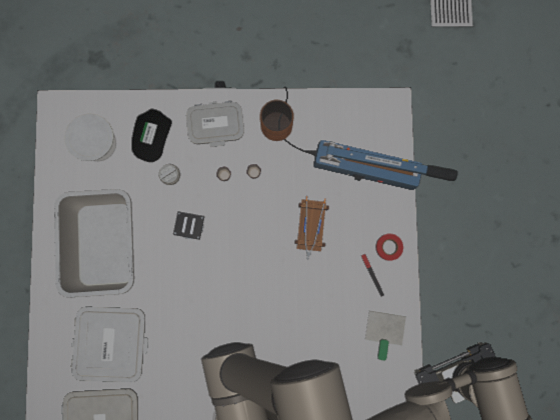

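The scene picture shows the rest with the tweezers at about (310,210) native, and the gauge at (210,258). In the top picture the tips are at about (307,198) and (325,201), the hinge is at (307,259), and the marks are at (185,225) and (193,226). Next I'll segment these by colour and triangulate.

```bash
cat >> h.py <<'E'
def blobs(c,box,what):
    """component centroids/axes in box (u0,v0,u1,v1), upscaled x8"""
    u0,v0,u1,v1=box;s=8
    im=cv2.resize(c["pixels"][v0:v1,u0:u1],None,fx=s,fy=s,interpolation=cv2.INTER_CUBIC)
    r,g,b=[im[...,i].astype(float) for i in range(3)]
    if what=="blue": m=(b-r>25)
    elif what=="orange": m=(r-b>75)
    elif what=="white":
        gr=im.mean(-1); m=gr>110
    n,L,st,ce=cv2.connectedComponentsWithStats(m.astype(np.uint8))
    out=[]
    for i in range(1,n):
        if st[i,4]<150: continue
        (_,(w,h),a)=cv2.minAreaRect(np.argwhere(L==i)[:,::-1].astype(np.float32))
        pts=np.argwhere(L==i)[:,::-1].astype(float); cc=pts-pts.mean(0)
        ax=np.linalg.svd(cc,full_matrices=False)[2][0]; t=cc@ax
        f=lambda p:(p+.5)/s-.5+np.array([u0,v0])
        out.append(dict(c=f(ce[i]),e=[f(pts.mean(0)+ax*t.min()),f(pts.mean(0)+ax*t.max())],n=st[i,4]/s/s,edge=bool(st[i,0]==0 or st[i,1]==0)))
    return sorted(out,key=lambda o:-o["n"])
def tri(rs):
    A=np.zeros((3,3));b=np.zeros(3)
    for e,d in rs:
        d=d/np.linalg.norm(d);M=np.eye(3)-np.outer(d,d);A+=M;b+=M@e
    p=np.linalg.solve(A,b); return p,[np.linalg.norm(np.cross(p-e,d/np.linalg.norm(d))) for e,d in rs]
E
python3 - <<'E'
from h import *
T=shot("top");S=shot("scene")
for n,c,bt,bg in (("top",T,(294,190,334,264),(176,214,202,237)),("scene",S,(280,190,342,235),(188,246,236,272))):
    for w,b,z in (("blue",bt,.036),("orange",bt,.036),("white",bg,.045)):
        for o in blobs(c,b,w)[:6]:
            print(n,w,round(o["n"],1),np.round(o["c"],2),np.round(o["e"],1).tolist(),np.round(atz(c,*o["c"],z),4),np.round([atz(c,*e,z)[:2] for e in o["e"]],3).tolist())
crop=lambda c,b,s:cv2.resize(c["pixels"][b[1]:b[3],b[0]:b[2]],s,interpolation=cv2.INTER_CUBIC)
im=np.vstack([crop(S,(280,190,345,235),(433,300)),crop(S,(185,243,239,280),(433,300))])
cv2.imwrite("pics/sc.png",im[...,::-1])
E
```

```text
top blue 24.0 [304.69 224.76] [[305.3, 216.8], [304.2, 231.9]] [ 0.5612 -0.1594  0.036 ] [[0.585, -0.162], [0.54, -0.157]]
top blue 23.0 [318.76 226.34] [[320.2, 219.2], [317.4, 233.3]] [ 0.556  -0.2006  0.036 ] [[0.577, -0.205], [0.536, -0.196]]
top orange 2.5 [323.9  201.69] [[324.3, 200.5], [323.6, 202.6]] [ 0.6285 -0.2175  0.036 ] [[0.632, -0.219], [0.626, -0.216]]
top white 46.3 [192.25 225.74] [[193.9, 217.7], [190.6, 233.8]] [0.5624 0.1675 0.045 ] [[0.586, 0.163], [0.539, 0.172]]
top white 45.0 [184.12 224.18] [[185.7, 216.3], [182.5, 232.1]] [0.5673 0.191  0.045 ] [[0.59, 0.186], [0.544, 0.196]]
top white 6.7 [198.79 214.06] [[195.2, 213.8], [201.5, 214.2]] [0.5962 0.1487 0.045 ] [[0.597, 0.159], [0.596, 0.141]]
top white 5.4 [178.04 236.01] [[175.5, 235.9], [181.3, 236.2]] [0.5332 0.2084 0.045 ] [[0.534, 0.216], [0.533, 0.199]]
top white 3.6 [201.02 234.77] [[201.2, 232.7], [200.9, 236.5]] [0.5358 0.1422 0.045 ] [[0.542, 0.142], [0.531, 0.143]]
top white 2.6 [175.88 215.01] [[176.0, 213.5], [175.7, 217.1]] [0.5943 0.215  0.045 ] [[0.599, 0.215], [0.588, 0.216]]
scene blue 29
[... 393 characters left out ...]
285.2, 190.3], [288.2, 189.8]] [ 0.6899 -0.2296  0.036 ] [[0.692, -0.226], [0.688, -0.234]]
scene white 500.8 [216.88 255.54] [[187.3, 246.4], [238.3, 262.2]] [0.5602 0.1644 0.045 ] [[0.641, 0.183], [0.505, 0.151]]
scene white 95.4 [192.22 267.01] [[185.4, 260.8], [199.4, 273.5]] [0.565  0.2311 0.045 ] [[0.595, 0.226], [0.534, 0.237]]
scene white 50.8 [205.72 259.15] [[200.0, 254.2], [211.2, 263.9]] [0.5673 0.191  0.045 ] [[0.593, 0.186], [0.544, 0.196]]
scene white 48.6 [215.07 255.64] [[209.2, 250.9], [220.9, 260.4]] [0.5629 0.1674 0.045 ] [[0.588, 0.163], [0.539, 0.172]]
scene white 4.4 [203.36 268.21] [[203.3, 267.1], [203.4, 269.3]] [0.5437 0.2181 0.045 ] [[0.547, 0.215], [0.54, 0.221]]
```

View pics/sc.png

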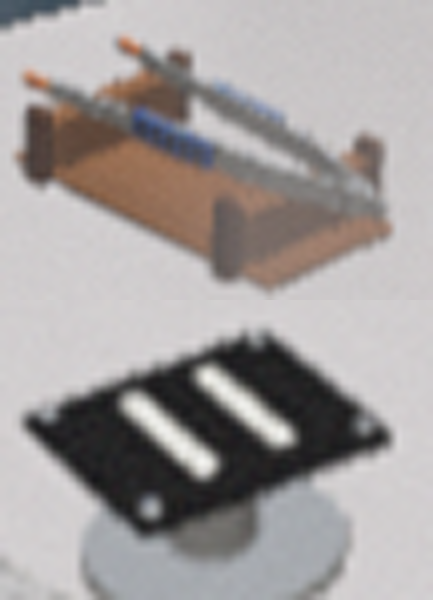

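```bash
python3 - <<'E'
from h import *
T=shot("top");S=shot("scene")
def orange(c,b,th):
    u0,v0,u1,v1=b; im=c["pixels"][v0:v1,u0:u1].astype(float)
    d=im[...,0]-im[...,2]; print(np.round(d).astype(int)) if b[2]-b[0]<14 else 0
    w=np.clip(d-th,0,None); v,u=np.mgrid[v0:v1,u0:u1]; return (u*w).sum()/w.sum(),(v*w).sum()/w.sum()
# outboard part of tips only
tl=orange(T,(303,193,311,200),20); tr=orange(T,(321,195,329,203),20)
sl=orange(S,(281,198,290,206),30); sr=orange(S,(295,193,304,200),30)
for n,a,b in (("L",tl,sl),("R",tr,sr)):
    p,e=tri([ray(T,*a),ray(S,*b)]); print(n,np.round(a,2),np.round(b,2),np.round(p,4),np.round(e,4),"top@.036",np.round(atz(T,*a,.036),4),"scene@.036",np.round(atz(S,*b,.036),4))
print("hinge top",atz(T,307.3,258.7,.036), "scene end", atz(S,280+382/6.66,190+212/6.66,.036))
bl=[o for o in blobs(T,(294,205,334,245),"blue")]; bs=blobs(S,(290,195,342,235),"blue")
for a,b in ((0,0),(1,1)):
    print("pad",*[np.round(x,4) for x in tri([ray(T,*bl[a]["c"]),ray(S,*bs[b]["c"])])], bs[b]["c"])
ml=blobs(T,(176,214,202,237),"white")[:2]; ms=blobs(S,(188,246,236,272),"white")[2:4]
for a,b in ((0,1),(1,0)): print("mark",*[np.round(x,4) for x in tri([ray(T,*ml[a]["c"]),ray(S,*ms[b]["c"])])])
for y in range(252,263): print(y,T["pixels"][y,300:316].mean(-1).astype(int))
E
```

```text
[[ 1  1  0  0 -1 -1 -1 -1]
 [ 0  0  1 -2  0 -1  0  0]
 [ 1  0 -1  2  1 -2  0  0]
 [ 0 -1  1 51 28 -1 -1  1]
 [-2 -3  2 71 38 -1 -2  0]
 [-2 -6 -1 67 31 -6 -3 -2]
 [23 17 27 83 35 -4 -4 -1]]
[[ 0  0 -1 -1  1 -1 -1  0]
 [-1  0 -1 -1  0  0  0  0]
 [ 1  0 -2  0  0  0  1  1]
 [-1 -2  0 26 25  5 -1 -1]
 [-2 -4 -1 54 50  9 -1  1]
 [-3 -6 -2 65 41 -1 -2  0]
 [27 26 36 88 42  1 -2 -1]
 [49 53 77 98 49  6 -3 -1]]
[[ 3  1  2  2  1  4  2  1  3]
 [ 3  2  2  5  4  1  2  2  2]
 [ 1  2 19 40 20  3  2  1  1]
 [ 2  4 37 86 60 45 15 -1  0]
 [ 2  2 17 46 79 93 35  0  0]
 [ 1  2  3 13 18 34 25  2  1]
 [ 2  1  1  3  2  8  9  4  6]
 [ 0  2  2  7  5 10 13 22 33]]
[[ 1  2  2  3  2  2  3  3  1]
 [ 1  0  2  3  3  0  2  2  3]
 [ 4  1  7 44 30  4  1  2  2]
 [ 3  0 10 86 77 45  9  0  2]
 [ 3  3  3 28 70 91 19  0 -2]
 [ 3  3  2  6 16 29  5  0 -3]
 [ 3  2  1  2  1  9  6  2  1]]
L [306.14 197.77] [285.03 201.55] [ 0.6409 -0.1653  0.0366] [0.0001 0.0001] top@.036 [ 0.6409 -0.1654  0.036 ] scene@.036 [ 0.6418 -0.1662  0.036 ]
R [323.69 201.  ] [299.03 196.37] [ 0.6308 -0.2163  0.0382] [0.0006 0.0006] top@.036 [ 0.6306
[... 448 characters left out ...]

253 [148 148 148 149 151 151 123 115 122 122 120 139 149 151 149 150]
254 [148 149 149 148 150 150 130 121 120 120 118 139 151 149 151 150]
255 [150 150 149 148 151 150 124 117 120 129 140 147 150 149 149 149]
256 [150 148 148 149 149 151 144 135 125 138 148 148 149 149 151 149]
257 [150 149 150 148 149 149 137 130 135 145 150 150 150 150 151 151]
258 [149 150 149 149 150 151 131 121 122 141 150 150 149 150 150 149]
259 [149 150 148 149 149 151 145 127 133 148 150 148 149 150 150 150]
260 [150 151 149 149 149 150 149 145 147 150 148 149 149 150 149 150]
261 [149 149 149 149 149 148 150 149 149 149 149 149 149 150 149 148]
262 [148 149 149 149 150 150 150 149 149 149 150 148 149 149 151 149]
```

```bash
cat >> h.py <<'E'
def R(y,p=0.): 
    c,s=np.cos(y),np.sin(y); return np.array([[c,s,0],[s,-c,0],[0,0,-1.]])
def st(m=""): print(m,"t",round(manip.current_time(),2),"p",np.round(manip.current_position(),4),"w",round(manip.current_grip_width(),4),"gf",round(manip.current_grip_force(),2),"F",np.round(manip.current_force(),2),"M",np.round(manip.current_torque(),3))
E
python3 - <<'E'
from h import *
g=np.array([.558,-.180,.018]); A=R(-.152)
manip.move_pose(g+[0,0,.13],A); st("above")
manip.movel(g+[0,0,.04],v=.2); print(manip.movel(g,v=.08,until_force=8)); st("down")
manip.grab(5); st("g5"); manip.grab(7); st("g7")
c=shot("scene"); save(c,"g.png"); im=c["pixels"][150:240,260:380]
cv2.imwrite("pics/g1.png",cv2.resize(im,(800,600),interpolation=cv2.INTER_CUBIC)[...,::-1])
E
```

```text
above t 2.77 p [ 0.5578 -0.1809  0.1482] w 0.9998 gf 0.0 F [-0.32  0.42 -0.83] M [ 0.04   0.032 -0.047]
False
down t 4.02 p [ 0.5582 -0.1801  0.0181] w 1.0033 gf 0.0 F [ 0.51  0.1  -0.03] M [ 0.029 -0.01   0.014]
g5 t 4.85 p [ 0.558 -0.18   0.018] w 0.4642 gf 5.0 F [ 0.32 -0.17  0.83] M [ 0.026  0.016 -0.   ]
g7 t 5.07 p [ 0.558 -0.18   0.018] w 0.3997 gf 7.0 F [-0.08 -0.63  0.41] M [ 0.057  0.015 -0.028]
```

View pics/g1.png

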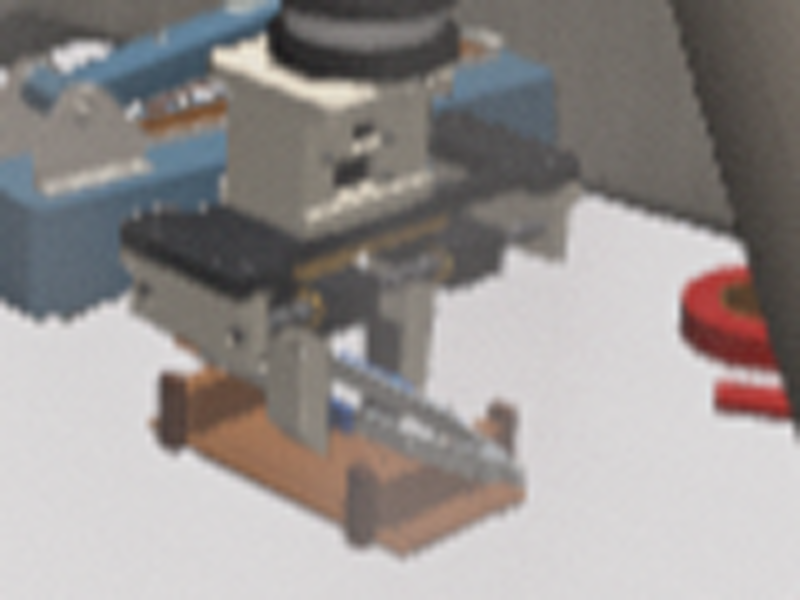

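The fingers are on the blue pads between the bars, and the grip width fits the spring law. Next: lift and carry above the gauge.

```bash
python3 - <<'E'
from h import *
manip.movel([.558,-.180,.028],v=.04); manip.grab(8); manip.movel([.558,-.180,.14],v=.1); st("lift")
manip.movel([.4816,.1961,.14],v=.13,attitude=R(-.198)); st("over")
manip.movel([.4816,.1961,.075],v=.06); manip.pause(.3); st("high")
for n in("scene","top"):
    c=shot(n); save(c,n+"2.png")
    b=(170,205,260,272) if n=="scene" else (165,205,225,250)
    cv2.imwrite(f"pics/{n}2c.png",cv2.resize(c["pixels"][b[1]:b[3],b[0]:b[2]],(800,600),interpolation=cv2.INTER_CUBIC)[...,::-1])
E
```

```text
lift t 7.05 p [ 0.5576 -0.1798  0.1392] w 0.386 gf 7.99 F [-0.5   0.64 -1.08] M [ 0.036 -0.007  0.004]
over t 10.15 p [0.4817 0.1958 0.14  ] w 0.3876 gf 7.99 F [ 0.1  -0.07 -0.2 ] M [ 0.018  0.051 -0.023]
high t 11.68 p [0.4817 0.1961 0.0752] w 0.3855 gf 7.99 F [ 0.14  0.27 -1.1 ] M [0.106 0.032 0.028]
```

View pics/scene2c.png

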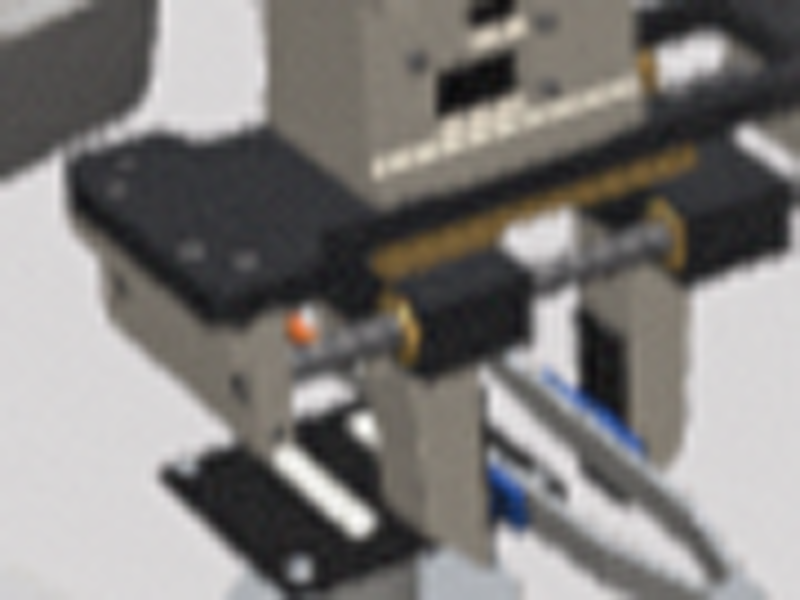

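View pics/top2c.png

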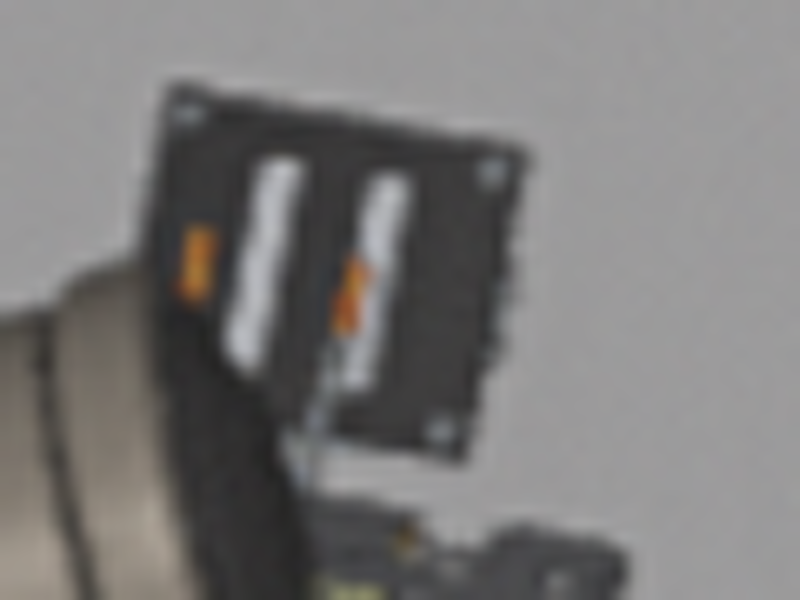

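The top picture shows both orange tips, at about (180,225) and (191,227) native, over the marks and shifted by parallax. In the scene picture one tip shows at about (204,241). I'll quantify the position and pitch.

```bash
cat >> h.py <<'E'
def ends(c,box,th=35):
    """orange tips: centroid and far (max world x) end, per component; half-height edge"""
    u0,v0,u1,v1=box; s=8
    im=cv2.resize(c["pixels"][v0:v1,u0:u1],None,fx=s,fy=s,interpolation=cv2.INTER_CUBIC).astype(float)
    m=((im[...,0]-im[...,2])>th).astype(np.uint8); n,L,stt,ce=cv2.connectedComponentsWithStats(m); out=[]
    for i in range(1,n):
        if stt[i,4]<250: continue
        p=np.argwhere(L==i)[:,::-1].astype(float); cc=p-p.mean(0); ax=np.linalg.svd(cc,full_matrices=False)[2][0]; t=cc@ax
        f=lambda q:(q+.5)/s-.5+np.array([u0,v0])
        out.append((f(ce[i]),f(p.mean(0)+ax*t.min()),f(p.mean(0)+ax*t.max()),stt[i,4]/64))
    return out
E
python3 - <<'E'
from h import *
T=shot("top");S=shot("scene")
for o in ends(T,(174,215,200,235)): print("top",np.round(o[0],2),np.round(o[1],2),np.round(o[2],2),round(o[3],1),[np.round(atz(T,*q,.094)[:2],4) for q in o[:3]])
for o in ends(S,(198,235,210,247)): print("scene",np.round(o[0],2),np.round(o[1],2),np.round(o[2],2),round(o[3],1),[np.round(atz(S,*q,.094)[:2],4) for q in o[:3]])
y=-.198; g=np.array(manip.current_position())[:2]
for d in(19.5,-19.5): print("expect tip end", g+.085*np.array([np.cos(y),np.sin(y)])+d/1e3*np.array([-np.sin(y),np.cos(y)]))
so=ends(S,(198,235,210,247))
if so:
  for o in ends(T,(174,215,200,235)): print("tri",*[np.round(x,4) for x in tri([ray(T,*o[0]),ray(S,*so[0][0])])])
E
```

```text
top [179.34 224.43] [179.77 221.79] [178.9 227.1] 12.0 [array([0.5627, 0.1962]), array([0.5701, 0.195 ]), array([0.5552, 0.1974])]
top [190.8  226.89] [191.49 224.01] [190.15 229.61] 11.2 [array([0.5553, 0.1641]), array([0.5634, 0.1622]), array([0.5477, 0.1659])]
scene [203.27 241.44] [201.43 240.2 ] [205.11 242.68] 11.2 [array([0.5643, 0.1966]), array([0.5713, 0.1958]), array([0.5573, 0.1973])]
expect tip end [0.5687838  0.19851407]
expect tip end [0.56111215 0.16027605]
tri [0.5632 0.1966 0.0944] [0.0007 0.0007]
tri [0.5664 0.1766 0.0827] [0.0146 0.0146]
```

Tips are level: triangulated height is 94 mm, as commanded. The gap is about 33.5 mm, which matches the spring law at 8 N. Now squeeze here, high up, and re-measure.

```bash
cat >> h.py <<'E'
def meas(z):
    T=shot("top"); S=shot("scene"); o=sorted(ends(T,(174,215,200,235)),key=lambda o:o[0][0])
    P=[[atz(T,*q,z)[:2] for q in k[:3]] for k in o]
    for p in P: print("  tip c,end",np.round(p[0],4),np.round(max(p[1:],key=lambda q:q[0]),4))
    if len(P)==2:
        E=[max(p[1:],key=lambda q:q[0]) for p in P]; d=P[0][0]-P[1][0]; de=E[0]-E[1]
        print("  gap c,end",np.round([np.hypot(*d),np.hypot(*de)],4),"yaw",np.round([np.arctan2(-d[0],d[1]),np.arctan2(-de[0],de[1])],3),"mid c,end",np.round((P[0][0]+P[1][0])/2,4),np.round((E[0]+E[1])/2,4))
    so=ends(S,(192,230,216,262),45)
    for k in so: print("  tri L",np.round(k[0],1),*[np.round(x,4) for x in tri([ray(T,*o[0][0]),ray(S,*k[0])])])
    return T,S
E
python3 - <<'E'
from h import *
for f in (9,9.6,10): manip.grab(f); st(f); meas(.094)
E
```

```text
9 t 12.16 p [0.4816 0.1961 0.075 ] w 0.3683 gf 9.0 F [ 0.01  0.4  -1.55] M [0.027 0.029 0.027]
  tip c,end [0.5624 0.1948] [0.5705 0.1927]
  tip c,end [0.5564 0.1651] [0.5647 0.1635]
  gap c,end [0.0303 0.0298] yaw [-0.199 -0.197] mid c,end [0.5594 0.1799] [0.5676 0.1781]
  tri L [214.2 233.7] [0.5542 0.1848 0.1134] [0.0091 0.0091]
  tri L [214.5 239. ] [0.5544 0.1862 0.1012] [0.0103 0.0103]
  tri L [203.8 241.2] [0.5629 0.1953 0.0944] [0.0008 0.0008]
9.6 t 12.52 p [0.4816 0.1961 0.075 ] w 0.3542 gf 9.6 F [-0.7  -0.53 -1.64] M [ 0.046  0.043 -0.043]
  tip c,end [0.5617 0.1938] [0.5696 0.1924]
  tip c,end [0.5567 0.166 ] [0.5644 0.1641]
  gap c,end [0.0282 0.0288] yaw [-0.177 -0.181] mid c,end [0.5592 0.1799] [0.567  0.1783]
  tri L [214.2 233.7] [0.554  0.1843 0.1132] [0.0086 0.0086]
  tri L [214.6 238.5] [0.554  0.1854 0.1022] [0.0097 0.0097]
  tri L [204.1 241. ] [0.5624 0.1944 0.0948] [0.0011 0.0011]
10 t 12.84 p [0.4816 0.1961 0.075 ] w 0.3455 gf 10.0 F [ 0.27  0.46 -0.32] M [0.053 0.021 0.032]
  tip c,end [0.5617 0.193 ] [0.5694 0.1916]
  tip c,end [0.5562 0.1669] [0.5637 0.1655]
  gap c,end [0.0267 0.0267] yaw [-0.208 -0.215] mid c,end [0.559 0.18 ] [0.5665 0.1786]
  tri L [214.3 233.6] [0.5541 0.1837 0.113 ] [0.0084 0.0084]
  tri L [204.3 240.8] [0.5625 0.1937 0.0949] [0.0011 0.0011]
```

```bash
python3 - <<'E'
from h import *
manip.grab(10.5); manip.movel([.4801,.1968,.0385],v=.03); manip.pause(.4); st("low")
T,S=meas(.058); meas(.058)
manip.grab(10.7) if 0 else 0
b=(170,210,210,240); a=cv2.resize(T["pixels"][b[1]:b[3],b[0]:b[2]],(400,300),interpolation=cv2.INTER_CUBIC)
b=(170,215,250,275); d=cv2.resize(S["pixels"][b[1]:b[3],b[0]:b[2]],(400,300),interpolation=cv2.INTER_CUBIC)
cv2.imwrite("pics/low.png",np.hstack([a,d])[...,::-1])
E
```

```text
low t 14.97 p [0.4801 0.1968 0.0385] w 0.3416 gf 10.49 F [-0.17 -0.86 -0.54] M [ 0.041 -0.02   0.004]
  tip c,end [0.5599 0.1931] [0.5678 0.1913]
  tip c,end [0.5549 0.1684] [0.5619 0.1666]
  gap c,end [0.0252 0.0254] yaw [-0.2   -0.232] mid c,end [0.5574 0.1807] [0.5649 0.179 ]
  tri L [207.  256.7] [0.5599 0.1933 0.0555] [0.0003 0.0003]
  tip c,end [0.5599 0.1931] [0.5678 0.1914]
  tip c,end [0.5549 0.1683] [0.562  0.1665]
  gap c,end [0.0252 0.0255] yaw [-0.199 -0.228] mid c,end [0.5574 0.1807] [0.5649 0.179 ]
  tri L [207.1 256.9] [0.5598 0.1933 0.0552] [0.0004 0.0004]
```

View pics/low.png

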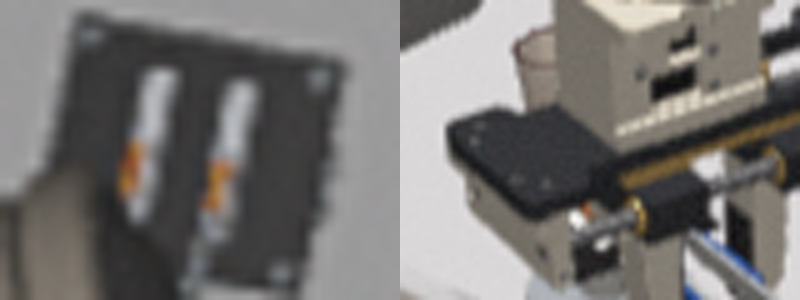

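```bash
python3 - <<'E'
from h import *
f=10.5
while f<11.3:
    f+=.1; manip.grab(f); manip.pause(.15); w=manip.current_grip_width()
    print(round(f,2),round(w,4))
    if np.mean([manip.current_grip_width() for _ in range(5)])<.337: break
manip.pause(.3); st(); meas(.058); meas(.058)
E
```

```text
10.6 0.3359
 t 15.83 p [0.4801 0.1968 0.0385] w 0.3378 gf 10.59 F [-0.08  0.06 -0.8 ] M [0.076 0.013 0.023]
  tip c,end [0.5598 0.193 ] [0.5677 0.1914]
  tip c,end [0.5548 0.1685] [0.5617 0.1669]
  gap c,end [0.025  0.0252] yaw [-0.2   -0.239] mid c,end [0.5573 0.1807] [0.5647 0.1792]
  tri L [207.1 257. ] [0.5598 0.1933 0.0548] [0.0004 0.0004]
  tip c,end [0.5598 0.193 ] [0.5677 0.1914]
  tip c,end [0.5548 0.1685] [0.5617 0.1668]
  gap c,end [0.025  0.0253] yaw [-0.199 -0.239] mid c,end [0.5573 0.1807] [0.5647 0.1791]
  tri L [207.1 257. ] [0.5597 0.1932 0.0549] [0.0004 0.0004]
```

```bash
python3 - <<'E'
from h import *
for f in (10.75,10.9):
    manip.grab(f); manip.pause(.3); print(f,np.mean([manip.current_grip_width() for _ in range(20)])); st()
    meas(.058)
E
```

```text
10.75 0.33036401767916485
 t 16.55 p [0.4801 0.1968 0.0385] w 0.3304 gf 10.74 F [ 0.19 -0.15 -1.44] M [0.036 0.007 0.033]
  tip c,end [0.5599 0.1926] [0.5678 0.1906]
  tip c,end [0.5549 0.169 ] [0.5622 0.1674]
  gap c,end [0.0241 0.0238] yaw [-0.211 -0.238] mid c,end [0.5574 0.1808] [0.565 0.179]
10.9 0.3303622121022888
 t 17.17 p [0.4801 0.1968 0.0385] w 0.3304 gf 10.89 F [-0.08 -0.63 -0.77] M [ 0.068  0.043 -0.015]
  tip c,end [0.5598 0.1923] [0.5674 0.1904]
  tip c,end [0.555  0.1693] [0.5623 0.1678]
  gap c,end [0.0235 0.0232] yaw [-0.208 -0.219] mid c,end [0.5574 0.1808] [0.5648 0.1791]
```

```bash
python3 - <<'E'
from h import *
manip.grab(10.8); manip.pause(.5); meas(.058); st()
manip.pause(3.5); meas(.058); st()
manip.finish_job()
E
```

```text
tip c,end [0.5602 0.1924] [0.5678 0.1907]
  tip c,end [0.5548 0.1692] [0.5623 0.1677]
  gap c,end [0.0238 0.0237] yaw [-0.228 -0.235] mid c,end [0.5575 0.1808] [0.5651 0.1792]
 t 18.08 p [0.4801 0.1968 0.0385] w 0.3322 gf 10.79 F [ 0.35  0.3  -0.76] M [-0.009  0.032  0.016]
  tip c,end [0.5601 0.1925] [0.5678 0.1907]
  tip c,end [0.5548 0.1693] [0.5623 0.1677]
  gap c,end [0.0238 0.0237] yaw [-0.226 -0.234] mid c,end [0.5574 0.1809] [0.5651 0.1792]
 t 21.68 p [0.4801 0.1968 0.0385] w 0.3354 gf 10.79 F [ 0.31 -0.08 -0.84] M [ 0.035  0.003 -0.011]
the job is handed in; nothing more can be done
```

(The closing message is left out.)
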